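Reload the drilling jig and pin the knob blanks down

TASK

Change the batch of drawer knobs in the drilling jig: slide its thumb latch aside so the sprung cover flies open, move the finished (drilled) knob from its nest to the shallow tray, sit every blank from the bench upright in a nest of its own, and press the cover shut until the latch catches. Then use the mallet, not the fingers, to drive fully home the hold-down pin over each loaded nest, leaving the pins over empty nests up, and stand the mallet back on its face on the cork rest. Leave the other things on the bench where they are.

Things in the scene. Friction and masses are not known exactly. Their poses are not given: they have to be found in the camera images.
- nest1 (a point): Drilling jig on the bench: grey base 150 (x) x 236 (y) x 10 with a row of four square nests along jig y, 50 apart. Nest frames have the jig's axes: x from the latch side (near the robot) to the hinge side, z up. Origin: centre of this nest's floor, 10 above the bench. Opening 43 x 43, walls 12 high. Nest 1 is the one farthest to +y.
- nest2 (a point): Nest 2 of the row, as nest1, 50 further to jig -y.
- nest3 (a point): Nest 3 of the row, as nest1, 100 further to jig -y.
- nest4 (a point): Nest 4 of the row, as nest1, 150 further to jig -y.
- cover_hinge (a point): Point on the cover's hinge axis (along jig y), mid-width, jig axes; 65 to jig +x of the nest row, 65 above the bench. The cover is a clear plate with aluminium edges, 8 thick, 220 wide, reaching 123 from the hinge; shut it lies level, its middle plane at hinge height, 13 above seated blanks. Its outer face is clear of pins in the strip 80 to 123 from the hinge.
- cover (a joint): Angle of the cover, rad: 0 shut, 2.0 fully open (leaning back beyond the hinge, top edge 180 above the bench). A spring (2 to 3 N at its edge) throws it open when the latch lets go. To shut it, swing it down by its outer face and press near the middle of its free edge (6 to 10 N): a tongue there passes the bevelled latch hook, which snaps over it.
- latch (a joint): Travel of the thumb latch, m: 0 at rest (hooked), 0.012 the stop. Push its tab towards jig +y by at least 0.009 and hold it there until the cover springs up; a spring (2 to 3 N) returns it.
- latch_tab (a point): Centre of the black upright thumb tab of the latch: 10 (x) x 14 (y) x 22 tall, in the middle of the jig's near side, 94 to jig -x of the nest row, 81 above the bench; jig axes. Below it a steel post, 70 wide, ends 66 above the bench; the hook and cover begin 12 to jig +x of it.
- pin1 (a joint): Hold-down pin 1 in the cover, right above nest 1 when shut: steel head 18 dia, its top 16 above the cover's face (85 above the bench) when up, 4 when driven. Value: how far it is driven down, m: 0 up (as at the start), 0.012 fully home. Sprung against a stiff detent: driving takes about 7 to 10 N, and it stays where it is driven.
- pin2 (a joint): Hold-down pin 2 in the cover, right above nest 2 when shut: steel head 18 dia, its top 16 above the cover's face (85 above the bench) when up, 4 when driven. Value: how far it is driven down, m: 0 up (as at the start), 0.012 fully home. Sprung against a stiff detent: driving takes about 7 to 10 N, and it stays where it is driven.
- pin3 (a joint): Hold-down pin 3 in the cover, right above nest 3 when shut: steel head 18 dia, its top 16 above the cover's face (85 above the bench) when up, 4 when driven. Value: how far it is driven down, m: 0 up (as at the start), 0.012 fully home. Sprung against a stiff detent: driving takes about 7 to 10 N, and it stays where it is driven.
- pin4 (a joint): Hold-down pin 4 in the cover, right above nest 4 when shut: steel head 18 dia, its top 16 above the cover's face (85 above the bench) when up, 4 when driven. Value: how far it is driven down, m: 0 up (as at the start), 0.012 fully home. Sprung against a stiff detent: driving takes about 7 to 10 N, and it stays where it is driven.
- blank1_mid (a point): Drawer-knob blank of reddish-brown wood: square foot 38 x 38 x 14 (sides along this frame's x, y), round head 30 dia x 24 on top, 38 tall in all, about 45 g. This point: on its axis, 19 above its underside. Absent (None) in some starts.
- blank2_mid (a point): Drawer-knob blank of reddish-brown wood: square foot 38 x 38 x 14 (sides along this frame's x, y), round head 30 dia x 24 on top, 38 tall in all, about 45 g. This point: on its axis, 19 above its underside. Absent (None) in some starts.
- blank3_mid (a point): Drawer-knob blank of reddish-brown wood: square foot 38 x 38 x 14 (sides along this frame's x, y), round head 30 dia x 24 on top, 38 tall in all, about 45 g. This point: on its axis, 19 above its underside. Absent (None) in some starts.
- blank4_mid (a point): Drawer-knob blank of reddish-brown wood: square foot 38 x 38 x 14 (sides along this frame's x, y), round head 30 dia x 24 on top, 38 tall in all, about 45 g. This point: on its axis, 19 above its underside. Absent (None) in some starts.
- drilled_mid (a point): The finished knob: same shape and size as the blanks, with a small dark drilled hole in its top; at the start it sits in nest 2. This point: on its axis, 19 above its underside.
- tray: Shallow grey tray on the bench, 110 x 110, walls 15 high and 4 thick, floor 4 thick; origin at the centre of its underside.
- mallet_grip (a point): Wooden mallet standing on its striking face, handle level. Point on the handle's axis, 40 above the face, 50 from the head's centre; x points along the handle to the head, z up. Handle 20 wide (y), 24 tall, reaching from 26 to 146 from the head's centre. About 0.3 kg, balance point 37 from here towards the head.
- mallet_face (a point): Centre of the mallet's lower striking face (head 52 x 52, 76 tall); frame as mallet_grip.
- rest: Cork mallet rest on the bench, 120 x 120 x 6; origin at the centre of its underside.
- glue: Bystander: white glue bottle with orange cap, 52 dia x 150 tall mm; origin centre of its underside.
- wax: Bystander: round wax tin, 72 dia x 35 tall mm; origin centre of its underside.
- square: Bystander: try square lying flat, wooden stock 110 long, steel blade 150 long mm; origin centre of its underside.
Mind the look-alikes: they are no part of the job. Leave any yellow look-alike of the part that bears blank1_mid alone. Leave any pink look-alike of the part that bears blank4_mid alone.

How it is judged:
By the outcome, as a careful person would: the job done as asked, in the order asked, and still so for the second after the job is handed in, with the robot touching nothing.
Of blank1, blank2, blank3, blank4 only 2 to 4 are there at a start; the rules pass over those that are not, and their reading is None.
At some moment in a run one of blank1, blank2, blank3, blank4 may be knocked a few centimetres aside while the robot is not near it.
It also fails if it takes over 208 s, if anything falls off the work surface, if the arm or the gripper's body presses on something with over 40 N, if the wrist force passes 120 N, or if a joint passes its speed limit or range.

ROBOT

A 7-joint arm with a two-finger parallel gripper is mounted at the origin on the work surface. World frame = base frame: x ahead of the robot, y to its left, z up, the work surface at z = 0. Lengths are in m, angles in rad, forces in N, time in s.
With the tool pointing down it reaches from about 0.425 to 0.95 m from the base axis. Payload 4.7 kg.
Tool frame: the origin (TCP) lies on the centre line of the jaws, within the pads' length; the fingertips stand robot.nose_length ahead of it and the grasp point (between the pads) lies 8 mm behind it (robot.nose_length is the distance from the TCP to the fingertips, in m); z points along the fingers, y is the line along which they close (so a half turn about z gives the same grasp; the last joint's range is limited). The gripper opens to 85 mm and grips with 20 to 120 N. Pads are 22 mm wide; open, the fingers measure 114 mm over their backs; the gripper's body (76 mm by 85 mm) begins 54 mm behind the grasp point. The pads swing forward as they close: fully open they stand 13 mm farther back than shut.
Start: joints at [1.239, 0.469, -0.049, 1.532, 0.024, 1.141, -0.082], TCP at [0.201, -0.644, 0.211] pointing down, gripper open.
Joint ranges: [-2.59, 2.59], [-0.33, 1.99], [-1.39, 1.29], [0.1, 2.45], [-1.04, 4.18], [0.21, 1.99], [-2.66, 2.66]. Speed limits (rad/s): [2.57, 2.57, 3.14, 3.14, 3.14, 3.14, 3.14].

INTERFACE

Orientations are given as [roll, pitch, yaw] about the fixed x, y, z axes, in that order (R = Rz(yaw) Ry(pitch) Rx(roll)).
In Python, from plant import robot gives the robot as it stands. Calls block until the motion is done:
- robot.goto(position, orientation): joint-space move of the TCP to a pose.
- robot.move_straight(position, vel=0.15, attitude=None, contact_N=None): straight line of the TCP; attitude=None keeps the orientation; vel is the mean speed in m/s. With contact_N (N) it stops when the force on the tool has changed by that much, and returns True; else False.
- robot.move_joints(angles): joint-space move.
- robot.grip(opening, strength=None): opening from 0.0 (shut) to 1.0 (fully open); strength is the grip in N (None keeps the last); returns when the fingers have stopped.
- robot.sleep(seconds).
- robot.inverse_kinematics(position, orientation): joint angles nearest the present ones, or None.
- robot.sense(): the state.
- robot.grab_frame(name): name is "scene" or "side" or "wrist"; returns a dict with "image" (400x640x3 uint8, red, green, blue), "range_z" (400x640 float32, m along the optical axis (not along the pixel's ray), 0 where there is no reading), "fx", "fy", "cx", "cy" (pixels), "dist_coeffs" ([k1, k2, p1, p2, k3] as OpenCV has them; the pictures are not rectified), "R" (3x3) and "t" (3): a world point X has camera coordinates R X + t. Camera axes: x right, y down, z forward; pixel columns grow to the right and rows downward; lengths in m; the calibration is good to about 2 mm. A picture is of the moment at which its call begins.
A pose or a line that the arm cannot do raises robot.IKError and nothing moves.
- robot.close_job(): hands the job in; it is judged then, once.
The state is a dict: "t": time; "joint_pos": joint angles; "joint_velocities": joint speeds; "effort": joint torques, N m; "tcp_pos": TCP position; "tcp_rot": TCP orientation; "wrist_force": force on the tool from outside, world axes, zero at the start; "torque": the same for the moment, N m; "opening": opening from 0.0 (shut) to 1.0 (fully open); "gripper_force": force on a finger pad.
Only numpy, scipy, OpenCV 4.12 (cv2) and the standard library are available. Lean on these libraries where they do the work, as an engineer would, in place of code of your own. Each camera call takes 0.05 s, during which the arm holds its last target. There are 200 camera calls.

## Working session

There is one attempt and no reset: what is moved stays moved. The work goes in short steps, each a Python script; the robot and the scene stay as the last script left them, time stands still between calls to the robot, and variables do not carry over. Pictures are saved under pics/ and viewed, at most 14 in all, crops included, and the job is handed in when it is done.

```bash
ls; mkdir -p pics
cat > h.py <<'E'
import numpy as np, cv2
from plant import robot
def save(n,f): cv2.imwrite(f'pics/{n}.png',cv2.cvtColor(f,cv2.COLOR_RGB2BGR))
def ray(F,px):
    K=np.array([[F['fx'],0,F['cx']],[0,F['fy'],F['cy']],[0,0,1]])
    u=cv2.undistortPoints(np.array(px,float).reshape(-1,1,2),K,np.array(F['dist_coeffs'],float)).reshape(-1,2)
    R=np.array(F['R']);t=np.array(F['t'])
    return -R.T@t, np.c_[u,np.ones(len(u))]@R
def onplane(F,px,z):
    c,d=ray(F,px); return c+d*((z-c[2])/d[:,2])[:,None]
def cloud(F):
    h,w=F['range_z'].shape
    vv,uu=np.mgrid[:h,:w]
    c,d=ray(F,np.c_[uu.ravel(),vv.ravel()])
    return (c+d*F['range_z'].reshape(-1,1)).reshape(h,w,3)
E
python3 - <<'E'
from h import *
import pickle
s=robot.sense();print(s['t'],s['tcp_pos'],s['tcp_rot'],robot.nose_length)
for n in('scene','side'):
    F=robot.grab_frame(n);save(n+'0',F['image']);pickle.dump(F,open(n+'0.pkl','wb'));print(n,-np.array(F['R']).T@F['t'],F['fx'])
E
```

```text
pics
0.0 [ 0.20113278 -0.64369673  0.21014788] [-3.13963658e+00  6.48036573e-05  3.02850469e-01] 0.011
scene [0.85195544 0.44703983 1.14799298] 451.13491836860413
side [ 0.27198816 -1.17849903  0.77651406] 405.87054573440093
```

View pics/scene0.png

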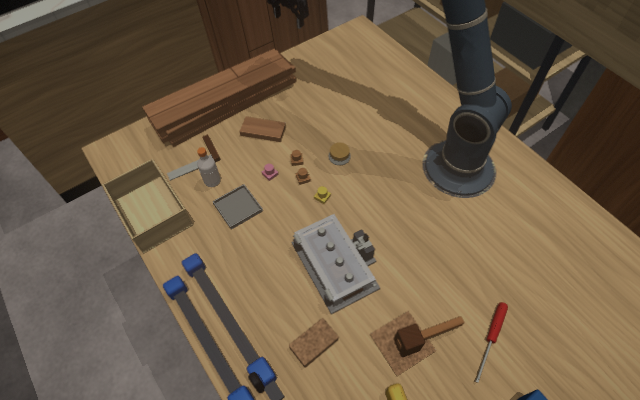

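View pics/side0.png

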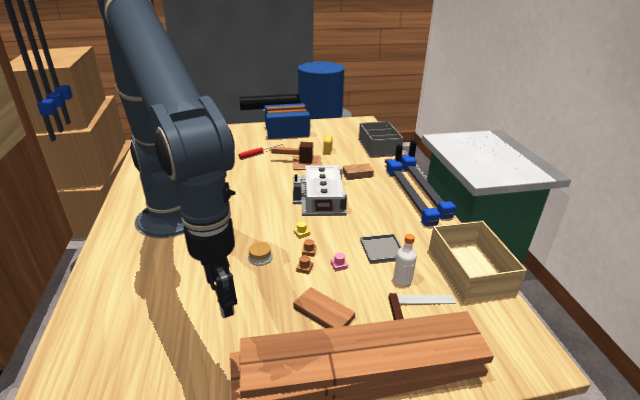

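The scene picture shows brown blanks at (296,157) and (303,176). The look-alikes are pink at (270,171) and yellow at (322,194). The tray is at (237,206), the wax tin at (340,153) and the glue bottle at (208,172). The jig's pins run from (322,231) to (349,278), with the latch at (363,243). The mallet at (410,340) is on the cork rest at (403,343), and a similar-looking block sits at (314,342).

By the description I choose the two reddish-brown knobs and not the pink or yellow ones. I'll check them in one close crop.

Run:
```python
from h import *
import pickle
F=pickle.load(open('scene0.pkl','rb'));G=pickle.load(open('side0.pkl','rb'))
a=cv2.resize(F['image'][130:320,220:400],None,fx=3,fy=3,interpolation=cv2.INTER_CUBIC)
save('crop1',a[:600])
P=cloud(F)
hsv=cv2.cvtColor(F['image'],cv2.COLOR_RGB2HSV)
def at(u,v):return P[v,u].round(4)
for n,u,v in [('b',296,157),('b',303,176),('pink',270,171),('yel',322,194),('tray',237,206),('pin1',322,231),('pin2',331,246),('pin3',340,262),('pin4',349,278),('latch',363,240),('mallet',410,338),('rest',385,340),('blk',314,342),('wax',340,150)]: print(n,at(u,v))
# objects by height
roi=np.zeros(P.shape[:2],bool);roi[130:380,170:480]=1
m=((P[...,2]>0.012)&(P[...,2]<0.2)&roi&(F['range_z']>0)).astype(np.uint8)
n,l,st,c=cv2.connectedComponentsWithStats(m)
for i in range(1,n):
    if st[i,4]>40:
        q=P[l==i]; z=np.percentile(q[:,2],95); top=q[q[:,2]>z-.006]
        print(c[i].round(),st[i,4],'z',z.round(4),'top',top.mean(0).round(4),'col',F['image'][l==i].mean(0).round())
```

```text
b [ 0.4067 -0.3164  0.0336]
b [ 0.4303 -0.244   0.0321]
pink [ 0.5031 -0.3157  0.0379]
yel [ 0.4245 -0.1535  0.0376]
tray [ 0.6427 -0.2868  0.0054]
pin1 [ 0.5144 -0.0293  0.0896]
pin2 [0.5209 0.0198 0.0869]
pin3 [0.5301 0.0709 0.0881]
pin4 [0.5379 0.1188 0.0859]
latch [0.4342 0.0483 0.0668]
mallet [0.5144 0.3233 0.0831]
rest [0.5448 0.281  0.0083]
blk [0.695  0.1848 0.0315]
wax [ 0.2783 -0.2575  0.0328]
[180. 135.] 257 z 0.0635 top [ 0.6778 -0.6158  0.064 ] col [68. 49. 33.]
[264. 133.] 304 z 0.0277 top [ 0.4277 -0.4676  0.0244] col [113.  81.  56.]
[456. 163.] 2330 z 0.1835 top [0.0583 0.0129 0.1876] col [52. 51. 49.]
[208. 163.] 733 z 0.1493 top [ 0.6579 -0.416   0.1502] col [104.  87.  74.]
[340. 152.] 337 z 0.04 top [ 0.2805 -0.257   0.037 ] col [118.  95.  58.]
[297. 157.] 143 z 0.0421 top [ 0.3999 -0.3245  0.0398] col [111.  79.  51.]
[269. 171.] 154 z 0.0415 top [ 0.4986 -0.329   0.0394] col [138.  89.  95.]
[303. 175.] 150 z 0.0415 top [ 0.4242 -0.2545  0.0393] col [111.  80.  51.]
[237. 206.] 204 z 0.0199 top [ 0.6444 -0.2822  0.0168] col [100.  93.  82.]
[178. 217.] 455 z 0.0924 top [ 0.7912 -0.3375  0.0912] col [94. 80. 58.]
[322. 194.] 160 z 0.0416 top [ 0.4167 -0.163   0.0393] col [142. 126.  57.]
[337. 258.] 4517 z 0.078 top [0.5175 0.0439 0.0754] col [128. 124. 120.]
[228. 321.] 2119 z 0.0534 top [0.8395 0.0608 0.0572] col [64. 68. 81.]
[199. 328.] 1470 z 0.0507 top [ 0.903  -0.1453  0.0498] col [63. 63. 70.]
[421. 335.] 1147 z 0.0853 top [0.5097 0.3203 0.0833] col [85. 58. 37.]
[313. 342.] 1223 z 0.0344 top [0.6966 0.182  0.0314] col [123.  93.  66.]
```

View pics/crop1.png

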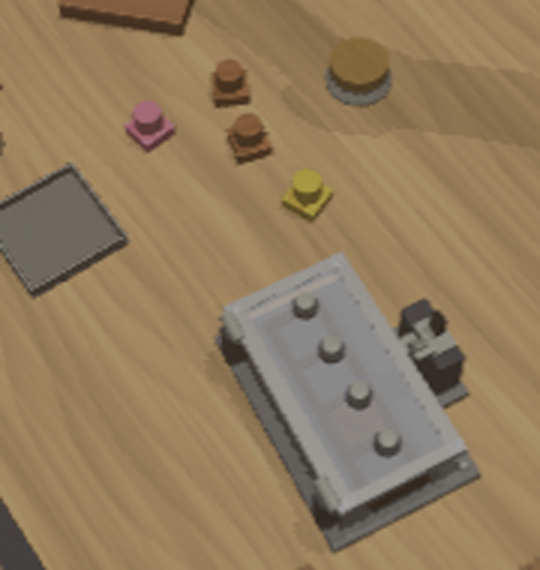

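The crop confirms two plain reddish-brown knobs, at crop (230,80) and (248,135). The pink (150,120) and yellow (308,190) ones are look-alikes. Jig +y runs down the picture, so pin 1 is the lowest. I'll hover over the jig with the wrist camera.

Run:
```python
from h import *
import pickle
robot.goto([0.47,0.045,0.30],[np.pi,0,-0.157])
F=robot.grab_frame('wrist');save('w1',F['image']);pickle.dump(F,open('w1.pkl','wb'))
s=robot.sense();print(s['t'],s['tcp_pos'],s['tcp_rot'],s['joint_pos']);print('cam',-np.array(F['R']).T@F['t'],F['fx'])
P=cloud(F)
m=((P[...,2]>0.079)&(P[...,2]<0.1)&(F['range_z']>0)).astype(np.uint8)
n,l,st,c=cv2.connectedComponentsWithStats(m)
for i in range(1,n):
    if st[i,4]>60: q=P[l==i];print(c[i].round(1),st[i,4],np.median(q[:,2]).round(4),onplane(F,[c[i]],0.085).round(4))
```

```text
2.7833 [0.47020817 0.04419868 0.29985297] [-3.14158623e+00  2.42878941e-04 -1.58469976e-01] [ 0.55395598  0.12378643 -0.79756534  1.83615691  0.09411172  1.220405
 -2.0014452 ]
cam [0.53566614 0.03410898 0.46246527] 321.52502161973734
[337.  126.2] 181 0.0852 [[0.5198 0.0134 0.085 ]]
[379.9 126. ] 186 0.0854 [[ 0.5123 -0.0353  0.085 ]]
[250.2 128.2] 196 0.0852 [[0.5334 0.112  0.085 ]]
[293.5 127. ] 179 0.0852 [[0.5268 0.0627 0.085 ]]
[ 90.6 176.5] 1588 0.0815 [[0.5098 0.3166 0.085 ]]
[308.2 185. ] 87 0.0834 [[0.4571 0.0573 0.085 ]]
[316.6 205.5] 126 0.0911 [[0.4302 0.0514 0.085 ]]
```

View pics/w1.png

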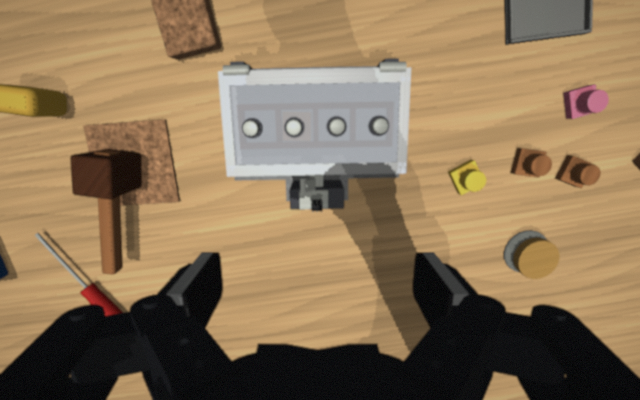

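The wrist view shows pins 1 to 4 at x = 250, 294, 337 and 380 (row 127), the latch tab at (316,205), blanks at (535,162) and (580,171), and the mallet at (105,175). The tab measured at (0.430,0.051) matches where the pins put it. Next is opening the latch.

```bash
cat >> h.py <<'E'
C=np.array([0.5231,0.0382]);YAW=-0.1423
EX=np.array([np.cos(YAW),np.sin(YAW)]);EY=np.array([-EX[1],EX[0]])
def J(x,y,z): return [*(C+x*EX+y*EY),z]      # jig coords, origin mid-row
NY={1:.075,2:.025,3:-.025,4:-.075}
def down(yaw,tilt=0): return [np.pi,tilt,yaw]
E
python3 - <<'E'
from h import *
robot.grip(0.0)
for tilt in (0,0.15,-0.15,.25,-.25):
    q=[robot.inverse_kinematics(J(-.098,y,z),down(YAW,tilt)) is not None for y in(-.035,.01) for z in(.082,.15)]
    print(tilt,q)
E
```

```text
0 [True, True, True, True]
0.15 [True, True, True, True]
-0.15 [True, True, True, True]
0.25 [True, True, True, True]
-0.25 [True, True, True, True]
```

Run:
```python
from h import *
o=down(YAW,-0.15)
robot.goto(J(-.098,-.040,.16),o)
robot.move_straight(J(-.098,-.040,.083),vel=.15)
hit=robot.move_straight(J(-.098,.012,.083),vel=.04,contact_N=9)
s=robot.sense();p=np.array(s['tcp_pos'])[:2]-C;print(hit,s['t'],p@EX,p@EY,s['tcp_pos'][2],s['wrist_force'])
robot.sleep(.4)
F=robot.grab_frame('side');save('s1',cv2.resize(F['image'][130:230,260:400],None,fx=4,fy=4))
```

```text
False 6.3333 -0.0980291987821376 0.011704668017544636 0.08295352994228622 [0.55364561 0.11179221 0.11837681]
```

View pics/s1.png

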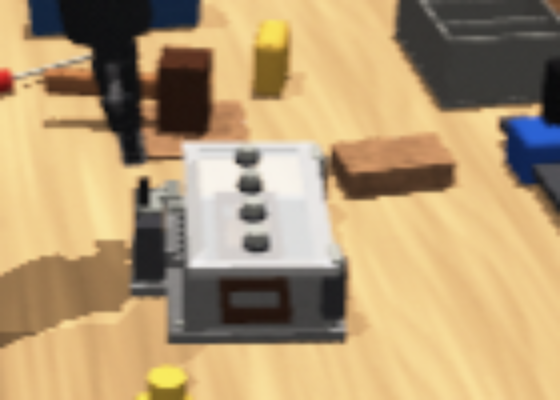

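The side crop shows the cover still shut. The closed fingertip is at crop (130,155), behind the tab at (143,185), and there was no contact. I'll project the known points to check the positions.

Run:
```python
from h import *
s=robot.sense();print(s['opening'],s['tcp_pos'],s['tcp_rot'])
def proj(F,X):
    K=np.array([[F['fx'],0,F['cx']],[0,F['fy'],F['cy']],[0,0,1.]]);R=np.array(F['R'])
    return cv2.projectPoints(np.array(X,float),cv2.Rodrigues(R)[0],np.array(F['t'],float),K,np.array(F['dist_coeffs'],float))[0].reshape(-1,2).round(1)
X=[s['tcp_pos'],J(-.094,0,.092),J(0,.075,.085),J(0,-.075,.085)]
for n in('side','scene','wrist'):
    F=robot.grab_frame(n);print(n,proj(F,X).tolist())
    if n!='wrist':
        c=proj(F,X)[1].astype(int);save('x_'+n,cv2.resize(F['image'][c[1]-45:c[1]+45,c[0]-60:c[0]+60],None,fx=4,fy=4,interpolation=cv2.INTER_CUBIC));print(c)
    else: save('x_w',F['image'])
a=cv2.imread('pics/x_side.png');b=cv2.imread('pics/x_scene.png');cv2.imwrite('pics/x1.png',np.vstack([a,b])[:, :].astype(np.uint8)); cv2.imwrite('pics/x1.png',cv2.resize(np.hstack([a,b]),(800,300)))
```

```text
-0.000466756077986415 [0.4277696  0.06390536 0.08299119] [ 3.14156115 -0.14995922 -0.14245374]
side [[294.5, 175.5], [295.5, 174.9], [321.4, 166.4], [323.6, 187.3]]
[295 174]
scene [[369.0, 240.1], [365.6, 235.6], [348.7, 275.4], [321.1, 229.7]]
[365 235]
wrist [[317.9, 241.3], [341.1, 237.7], [193.7, 52.8], [487.8, 53.7]]
```

View pics/x1.png

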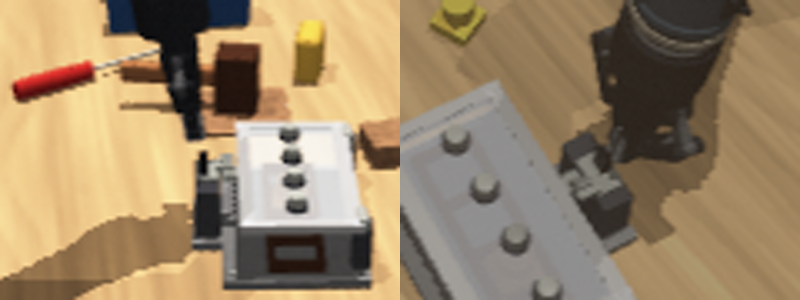

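Run:
```python
from h import *
for n in('side','scene'):
    F=robot.grab_frame(n);P=cloud(F)
    d=np.linalg.norm(P[...,:2]-np.array([.4278,.0639]),axis=2)
    m=(d<.06)&(F['range_z']>0)&(P[...,2]>.02)
    q=P[m];h=np.array([[np.ptp(q[(abs(q[:,2]-z)<.006)],axis=0)[:2].tolist()+np.median(q[(abs(q[:,2]-z)<.006)],axis=0).tolist() for z in np.arange(.04,.2,.012) if (abs(q[:,2]-z)<.006).sum()>3]]).round(3);print(n);print(h[0])
```

```text
side
[[0.025 0.008 0.432 0.015 0.04 ]
 [0.024 0.009 0.431 0.015 0.052]
 [0.06  0.063 0.436 0.031 0.067]
 [0.065 0.065 0.46  0.05  0.072]
 [0.037 0.02  0.434 0.049 0.087]
 [0.009 0.012 0.433 0.052 0.095]
 [0.02  0.013 0.422 0.054 0.113]
 [0.023 0.019 0.422 0.053 0.124]
 [0.021 0.011 0.422 0.053 0.136]
 [0.025 0.034 0.422 0.039 0.151]
 [0.025 0.03  0.416 0.03  0.159]
 [0.036 0.056 0.415 0.022 0.173]
 [0.04  0.07  0.415 0.043 0.183]
 [0.037 0.07  0.409 0.037 0.198]]
scene
[[0.027 0.074 0.448 0.075 0.039]
 [0.025 0.068 0.443 0.084 0.052]
 [0.073 0.084 0.439 0.063 0.067]
 [0.069 0.08  0.465 0.058 0.072]
 [0.036 0.015 0.434 0.058 0.088]
 [0.015 0.022 0.432 0.071 0.115]
 [0.011 0.028 0.43  0.07  0.123]
 [0.007 0.026 0.428 0.068 0.135]
 [0.023 0.064 0.428 0.071 0.152]
 [0.024 0.072 0.424 0.08  0.159]
 [0.022 0.092 0.422 0.059 0.173]
 [0.023 0.112 0.427 0.071 0.184]
 [0.028 0.116 0.422 0.085 0.196]]
```

Run:
```python
import cv2,numpy as np
a=cv2.imread('pics/x_w.png');cv2.imwrite('pics/x_w2.png',a)
```

```text
(no output)
```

View pics/x_w2.png

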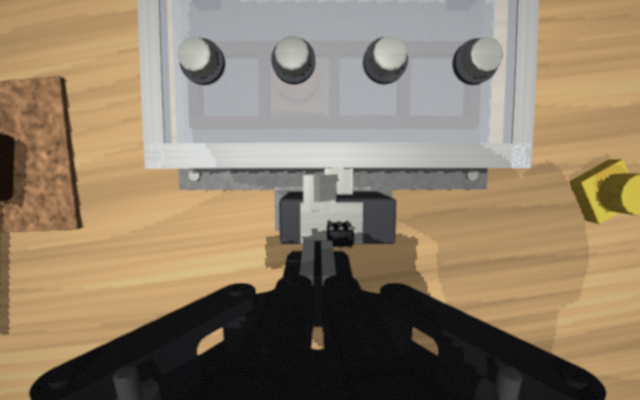

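Run:
```python
from h import *
import pickle
F=robot.grab_frame('wrist');P=cloud(F)
for v in (236,240,244,248,255,262,270,290): print(v,P[v,310].round(3),P[v,326].round(3),F['range_z'][v,310].round(3))
F=pickle.load(open('w1.pkl','rb'));P=cloud(F);print('open')
for u,v in((215,258),(210,275),(425,258),(430,275),(205,262),(436,262)):print(u,v,P[v,u].round(3))
s=robot.sense();print(s['joint_pos'],s['tcp_pos'])
```

```text
236 [0.428 0.068 0.07 ] [0.427 0.059 0.07 ] 0.187
240 [0.435 0.067 0.108] [0.434 0.059 0.109] 0.149
244 [0.434 0.067 0.114] [0.433 0.06  0.113] 0.143
248 [0.434 0.067 0.118] [0.433 0.06  0.118] 0.139
255 [0.432 0.067 0.125] [0.431 0.06  0.124] 0.132
262 [0.432 0.067 0.132] [0.431 0.06  0.131] 0.126
270 [0.43  0.067 0.137] [0.429 0.061 0.137] 0.12
290 [0.429 0.067 0.154] [0.428 0.061 0.153] 0.104
open
215 258 [0.486 0.085 0.34 ]
210 275 [0.482 0.086 0.347]
425 258 [ 0.473 -0.001  0.342]
430 275 [0.471 0.001 0.353]
205 262 [0.488 0.086 0.347]
436 262 [ 0.473 -0.003  0.348]
[ 0.3436462   0.26809769 -0.71760725  2.28066305  0.46537064  0.5710052
 -2.44047087] [0.42778637 0.06399609 0.08299624]
```

All three cameras put the shut fingertips about 24 mm behind the reported TCP, not 11 mm ahead of it. The tip is at z≈0.107, so it passed above the tab. I'll use the measured tip offset (confirming it by contact) and push again.

```bash
cat >> h.py <<'E'
TIP=-0.024   # measured: shut fingertips lie 24 mm BEHIND the reported TCP (docs say 11 ahead)
def jig(s): p=np.array(s['tcp_pos'])[:2]-C; return (p@EX).round(4),(p@EY).round(4),s['tcp_pos'][2].round(4)
E
python3 - <<'E'
from h import *
robot.move_straight(J(-.098,-.040,.083),vel=.15)
print(robot.move_straight(J(-.098,-.040,.048),vel=.1,contact_N=8),jig(robot.sense()))
hit=robot.move_straight(J(-.098,.012,.048),vel=.04,contact_N=9)
s=robot.sense();print(hit,s['t'],jig(s),s['wrist_force'])
robot.sleep(.5)
F=robot.grab_frame('side');save('s2',cv2.resize(F['image'][110:230,260:400],None,fx=4,fy=4))
E
```

```text
False (np.float64(-0.0979), np.float64(-0.0389), np.float64(0.0481))
True 8.9417 (np.float64(-0.0983), np.float64(-0.0086), np.float64(0.0477)) [ 0.5237829  -4.24156416  2.81445275]
```

View pics/s2.png

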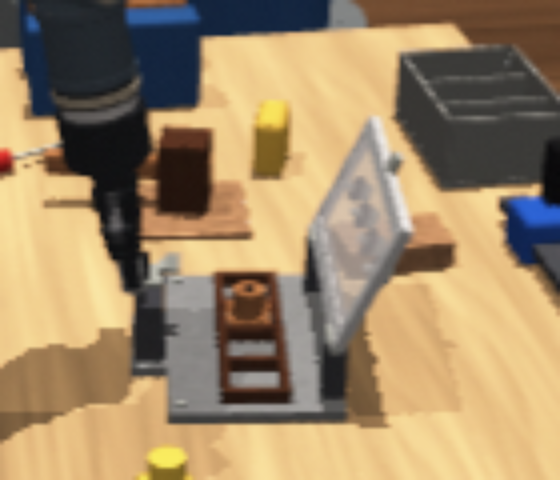

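The cover is open at about crop (370,230). The drilled knob is in nest 2 at (250,297). I'll retreat and then measure the nests and the knob.

```bash
cat >> h.py <<'E'
def knob(F,g,base=0.):
    P=cloud(F);d=np.linalg.norm(P[...,:2]-np.array(g)[:2],axis=2);z=P[...,2]-base
    ok=(F['range_z']>0)
    top=(ok&(d<.03)&(z>.030)&(z<.046)).astype(np.uint8)
    n,l,st,c=cv2.connectedComponentsWithStats(top);i=1+np.argmax(st[1:,4])
    ctr=onplane(F,[c[i]],base+.037)[0][:2]
    d=np.linalg.norm(P[...,:2]-ctr,axis=2)
    f=P[ok&(d<.034)&(z>.008)&(z<.018)][:,:2]
    r=cv2.minAreaRect((f*1000).astype(np.float32)) if len(f)>8 else None
    return ctr,st[i,4],r
E
python3 - <<'E'
from h import *
robot.move_straight(J(-.098,-.030,.048),vel=.15);robot.move_straight(J(-.098,-.030,.12),vel=.3)
robot.grip(1.0)
robot.goto([0.45,0.045,0.28],down(YAW))
F=robot.grab_frame('wrist');save('w2',F['image'])
c,n,r=knob(F,J(0,.025,0),.01);d=c-C;print('drilled',c.round(4),n,d@EX,d@EY)
for g in((.40,-.32),(.424,-.254)):
    try: print(knob(F,g))
    except Exception as e: print(e)
print(robot.sense()['t'])
E
```

```text
drilled [0.5257 0.0635] 515 -0.0009733038441909565 0.025433266373916675
(array([ 0.40180518, -0.32370632]), np.int32(450), ((400.93133544921875, -326.266845703125), (40.58988571166992, 38.21598815917969), 61.19603729248047))
(array([ 0.42548746, -0.25402138]), np.int32(462), ((424.65948486328125, -256.0860595703125), (40.200531005859375, 37.523956298828125), 74.72032928466797))
11.7083
```

View pics/w2.png

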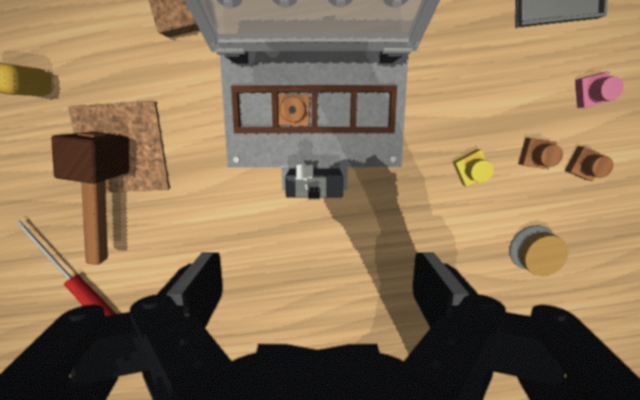

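```bash
cat >> h.py <<'E'
def pick(xy,yaw,base,g=.009):
    robot.grip(.65); o=down(yaw)
    robot.goto([*xy,.12],o)
    hit=robot.move_straight([*xy,base-g],vel=.12,contact_N=8)
    z=robot.sense()['tcp_pos'][2]
    robot.grip(0.0,40); s=robot.sense()
    print('pick hit',hit,'z',round(z,4),'open',round(s['opening'],3),'F',s['gripper_force'],'t',s['t'])
    robot.move_straight([*xy,.13],vel=.25); s=robot.sense()
    print(' lifted open',round(s['opening'],3)); return z-base
def place(xy,yaw,base,h,over=.13,guard=6):
    o=down(yaw); robot.goto([*xy,over],o)
    robot.move_straight([*xy,base+h+.015],vel=.25)
    hit=robot.move_straight([*xy,base+h-.002],vel=.04,contact_N=guard); s=robot.sense()
    print('place hit',hit,'above',round(s['tcp_pos'][2]-base-h,4),s['t'])
    robot.grip(.65); robot.move_straight([*xy,over],vel=.3)
E
python3 - <<'E'
from h import *
c=[0.5260,0.0633]
qs={k:robot.inverse_kinematics([*c,.0],down(YAW+k*np.pi/2)) for k in(-1,1)};print({k:None if q is None else q.round(2) for k,q in qs.items()})
k=min((k for k in qs if qs[k] is not None),key=lambda k:abs(qs[k][6]))
h=pick(c,YAW+k*np.pi/2,.010);print(k,h)
E
```

```text
{-1: array([-0.96,  0.84,  1.1 ,  2.09, -1.02,  0.9 , -2.53]), 1: array([ 0.47,  0.71, -0.9 ,  2.01,  0.79,  0.81, -1.04])}
pick hit False z 0.0015 open 0.404 F 39.21888828277588 t 14.6583
 lifted open 0.401
1 -0.008474985376411509
```

Run:
```python
from h import *
xy=[.643,-.284]
ys=[a for a in np.arange(-1.5,3.2,.39) if robot.inverse_kinematics([*xy,.13],down(a)) is not None]
q=robot.sense()['joint_pos']
y=min(ys,key=lambda a:np.abs(robot.inverse_kinematics([*xy,.13],down(a))-q).max());print(y)
place(xy,y,.004,-.0085)
robot.goto([.38,-.24,.26],down(-.3))
F=robot.grab_frame('wrist');save('w3',F['image'])
for g in((.4018,-.3237),(.4255,-.2540)): print(knob(F,g))
try: print('drilled',knob(F,xy,.004))
except Exception as e: print(e)
print(robot.sense()['t'])
```

```text
0.4500000000000006
place hit True above 0.0104 17.6167
(array([ 0.40074365, -0.32599665]), np.int32(498), ((400.2959289550781, -326.9255065917969), (38.183624267578125, 38.01887893676758), 61.5510139465332))
(array([ 0.42480206, -0.25691991]), np.int32(480), ((424.6404724121094, -256.9068908691406), (38.01502227783203, 37.02391815185547), 74.37004089355469))
attempt to get argmax of an empty sequence
19.75
```

View pics/w3.png

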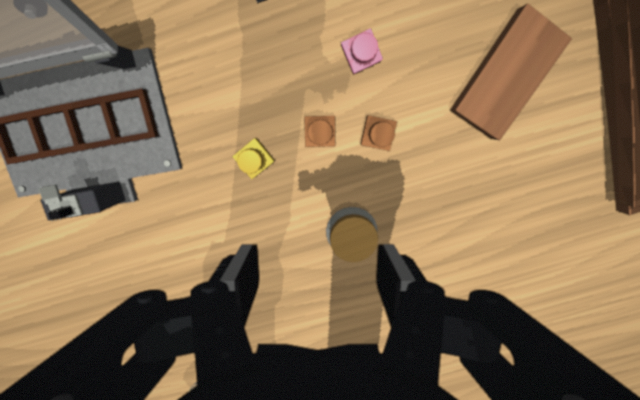

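Wrist view: blanks at (320,131) and (380,132), with yellow (253,158) and pink (363,48) left alone. The tray release touched early, so I'll check the drilled knob from the scene camera and pick the first blank.

Run:
```python
from h import *
F=robot.grab_frame('scene');save('tray',cv2.resize(F['image'][180:235,205:270],None,fx=6,fy=6,interpolation=cv2.INTER_CUBIC))
try: print('drilled',knob(F,(.643,-.284),.004))
except Exception as e: print(e)
a=np.deg2rad(74.4);xy=[.4247,-.2569]
q0=robot.sense()['joint_pos'];best=[]
for n in range(-3,3):
    q=robot.inverse_kinematics([*xy,-.01],down(a+n*np.pi/2)); 
    if q is not None: best.append((np.abs(q-q0).max(),a+n*np.pi/2))
print(best);y=min(best)[1]
h=pick(xy,y,0.);print(h)
```

```text
drilled (array([ 0.63395493, -0.28484335]), np.int32(81), ((633.0669555664062, -284.96533203125), (39.86579895019531, 39.59566879272461), 10.523444175720215))
[(np.float64(2.315475835935497), np.float64(-3.4138640169009085)), (np.float64(1.1526042610558909), np.float64(-1.843067690106012)), (np.float64(0.5035943638960487), np.float64(-0.27227136331111534)), (np.float64(1.01202962013988), np.float64(1.2985249634837812)), (np.float64(2.315475835935497), np.float64(2.8693212902786778)), (np.float64(1.1526042610558909), np.float64(4.440117617073574))]
pick hit False z -0.0083 open 0.408 F 39.21755611896515 t 22.2333
 lifted open 0.4
-0.008343849215097177
```

View pics/tray.png

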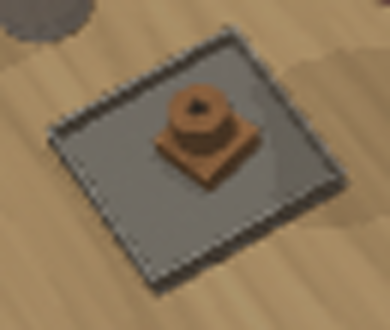

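The drilled knob is upright in the tray, near (200,140) in the crop. Next I'll place this blank in nest 4, repeating the guarded descent if it stops early.

Run:
```python
from h import *
xy=J(-.0005,NY[4],0)[:2];y=YAW+np.pi/2;h=-.0083
robot.goto([*xy,.13],down(y)); robot.move_straight([*xy,.010+h+.018],vel=.2);robot.sleep(.2)
for i in range(3):
    hit=robot.move_straight([*xy,.010+h-.001],vel=.04,contact_N=6);s=robot.sense();print(hit,round(s['tcp_pos'][2]-.01-h,4),s['wrist_force'].round(1))
    if not hit or s['tcp_pos'][2]-.01-h<.004:break
print(s['t'],s['opening'])
```

```text
True 0.0004 [-0.9 -1.3  6.1]
25.2417 0.4015463555923589
```

Seated (contact 0.4 mm above the floor). I'll release it, then re-look at the other blank and pick it.

Run:
```python
from h import *
xy=J(-.0005,NY[4],0)[:2]
robot.grip(.65); robot.move_straight([*xy,.13],vel=.3)
robot.goto([.38,-.24,.26],down(-.3))
F=robot.grab_frame('wrist');save('w4',F['image'])
c,n,r=knob(F,(.4003,-.3266));print(c,n,r)
d=np.array(r[0])/1000
try: k=knob(F,xy,.010);e=k[0]-C;print('in nest4',k[1],e@EX,e@EY)
except Exception as e: print(e)
if abs(c-[.4003,-.3266]).max()<.006 and n>300:
    a=np.deg2rad(r[2]);p=(c+d)/2
    q0=robot.sense()['joint_pos']
    y=min((np.abs(q-q0).max(),t) for t in a+np.arange(-3,3)*np.pi/2 if (q:=robot.inverse_kinematics([*p,-.01],down(t))) is not None)[1]
    print(y,pick(p,y,0.))
    xy=J(-.0005,NY[3],0)[:2];y=YAW+np.pi/2;h=-.0083
    robot.goto([*xy,.13],down(y)); robot.move_straight([*xy,.010+h+.018],vel=.2);robot.sleep(.2)
    for i in range(3):
        hit=robot.move_straight([*xy,.010+h-.001],vel=.04,contact_N=6);s=robot.sense();print(hit,round(s['tcp_pos'][2]-.01-h,4),s['wrist_force'].round(1))
        if not hit or s['tcp_pos'][2]-.01-h<.004:break
    print(s['t'],s['opening'])
```

```text
[ 0.40076842 -0.32599917] 500 ((400.2545471191406, -326.9230651855469), (38.38715744018555, 38.08967590332031), 61.46699523925781)
in nest4 594 -0.0016010081480884516 -0.07747171899183738
pick hit False z -0.0083 open 0.406 F 39.24760401248932 t 29.7667
 lifted open 0.402
-0.49799487856216795 -0.008329483304710263
True 0.0004 [-0.7  0.5  4.7]
33.175 0.4013618088149746
```

Run:
```python
from h import *
xy=J(-.0005,NY[3],0)[:2]
robot.grip(.65); robot.move_straight([*xy,.13],vel=.3);robot.grip(0)
robot.goto([0.45,0.045,0.28],down(YAW))
F=robot.grab_frame('wrist');save('w5',F['image'])
for i in(3,4):
    k=knob(F,J(0,NY[i],0)[:2],.010);e=k[0]-C;print(i,k[1],e@EX,e@EY,k[2])
print(robot.sense()['t'])
```

```text
3 500 -0.001568734142558875 -0.025238255731600805 ((518.6848754882812, 10.254592895507812), (61.68634796142578, 58.446746826171875), 81.66641998291016)
4 497 -0.0014485215665576597 -0.07464090656549445 ((512.5394897460938, -33.12674331665039), (61.5504150390625, 58.73089599609375), 82.30111694335938)
35.775
```

View pics/w5.png

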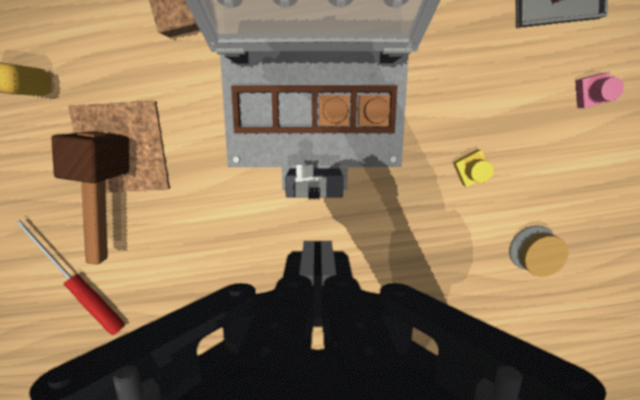

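Both blanks are upright in nests 3 and 4, at (335,109) and (376,109), and no others are on the bench. Now I'll swing the cover shut by its outer face.

Run:
```python
from h import *
o=down(YAW)
T=lambda cx,tip: J(cx+.011,0,tip+TIP)   # front lower finger corner -> TCP
robot.goto(J(.06,0,.29),o)
robot.move_straight(J(.175,0,.24),vel=.3)
print(robot.move_straight(T(.160,.160),vel=.2,contact_N=15))
print(robot.move_straight(T(.069,.160),vel=.12,contact_N=15),robot.sense()['wrist_force'].round(1))
for th in np.deg2rad([78,66,54,42,30,20,11,5]):
    r=.112-.017*th/1.57
    x=.065-r*np.cos(th)+.004*np.sin(th);z=.065+r*np.sin(th)+.004*np.cos(th)
    hit=robot.move_straight(T(x,z),vel=.12,contact_N=15);s=robot.sense();print(round(np.rad2deg(th)),hit,s['wrist_force'].round(1))
    if hit:break
```

```text
False
True [1.8 0.6 1.7]
78 True [1.4 1.  2.8]
```

```bash
cat >> h.py <<'E'
def cover_angle():
    F=robot.grab_frame('side');P=cloud(F);a=P[...,:2]-C;x=a@EX;y=a@EY;z=P[...,2]
    m=(F['range_z']>0)&(y>-.118)&(y<-.09)&(z>.075)&(x>-.075)&(x<.15)&(z<.2)
    if m.sum()<5: return m.sum()
    return m.sum(),np.rad2deg(np.median(np.arctan2(z[m]-.065,.065-x[m]))).round(1)
E
python3 - <<'E'
from h import *
s=robot.sense();print(s['t'],jig(s),s['wrist_force'].round(2),cover_angle(),np.abs(s['joint_velocities']).max())
E
```

```text
38.3917 (np.float64(0.1063), np.float64(0.0019), np.float64(0.1413)) [1.42 0.98 2.83] (np.int64(145), np.float64(100.0)) 0.03566454950590886
```

The cover is following (100°), and only the contact guard tripped on impact. I'll continue slower.

Run:
```python
from h import *
T=lambda cx,tip: J(cx+.011,0,tip+TIP)
def go(p,v=.06):
    for i in range(3):
        hit=robot.move_straight(p,vel=v,contact_N=25)
        if not hit: break
    return i,hit
print(go(T(.069,.160)))
for th in np.deg2rad([78,66,54,42,30,20,12]):
    r=.112-.017*th/1.57
    x=.065-r*np.cos(th)+.004*np.sin(th);z=.065+r*np.sin(th)+.004*np.cos(th)
    g=go(T(x,z));s=robot.sense();print(round(np.rad2deg(th)),g,s['wrist_force'].round(1),jig(s))
    if g[1]:break
print(cover_angle(),s['t'])
```

```text
(2, True)
78 (0, False) [ 1.7 -0.1  2. ] (np.float64(0.0601), np.float64(-0.0003), np.float64(0.1367))
66 (0, False) [ 1.7 -0.2  1.8] (np.float64(0.0389), np.float64(-0.0002), np.float64(0.1336))
54 (0, False) [ 0.7 -0.6  2.3] (np.float64(0.0189), np.float64(0.0001), np.float64(0.1258))
42 (0, False) [-0.1 -0.6  3.6] (np.float64(0.0006), np.float64(-0.0), np.float64(0.1134))
30 (0, False) [-0.4 -0.2  3. ] (np.float64(-0.015), np.float64(-0.0001), np.float64(0.0973))
20 (0, False) [-0.8 -0.5  2.8] (np.float64(-0.0252), np.float64(-0.0001), np.float64(0.0814))
12 (0, False) [ 0.5 -0.   2.5] (np.float64(-0.0309), np.float64(-0.0001), np.float64(0.0674))
(np.int64(148), np.float64(13.7)) 42.8667
```

Excellent. Now I'll press it shut.

Run:
```python
from h import *
hit=robot.move_straight(J(-.036,0,.036),vel=.04,contact_N=22);s=robot.sense();print(hit,jig(s),s['wrist_force'].round(1))
robot.sleep(.3);print(cover_angle())
```

```text
True (np.float64(-0.0329), np.float64(-0.0), np.float64(0.049)) [-4.2 -1.2 13.9]
0
```

Run:
```python
from h import *
s=robot.sense();print(s['wrist_force'].round(1))
hit=robot.move_straight(J(-.036,0,.036),vel=.03,contact_N=18);s=robot.sense();print(hit,jig(s),s['wrist_force'].round(1))
robot.sleep(.3);print(robot.sense()['wrist_force'].round(1))
robot.move_straight(J(-.036,0,.10),vel=.08);robot.sleep(.4);print(robot.sense()['wrist_force'].round(1),cover_angle())
robot.move_straight(J(-.036,0,.20),vel=.3);robot.grip(1.0)
robot.goto([0.40,0.24,0.28],down(YAW))
F=robot.grab_frame('wrist');save('w6',F['image'])
P=cloud(F);a=P[...,:2]-C;x=a@EX;y=a@EY
for (X,Y) in((-.05,.05),(-.05,-.05),(.03,.05),(-.05,0)):
    m=(abs(x-X)<.006)&(abs(y-Y)<.006);print(X,Y,m.sum(),np.median(P[m][:,2]))
print(robot.sense()['t'])
```

```text
[-3.  -1.4 13.8]
True (np.float64(-0.0329), np.float64(-0.0001), np.float64(0.0491)) [-3.6 -1.2 10.5]
[-2.9 -1.3 11.2]
[ 0.6  0.9 -0. ] 1
-0.05 0.05 126 0.07111486080193327
-0.05 -0.05 119 0.07096807808201594
0.03 0.05 125 0.06933731179637709
-0.05 0 126 0.07081434995085018
47.825
```

View pics/w6.png

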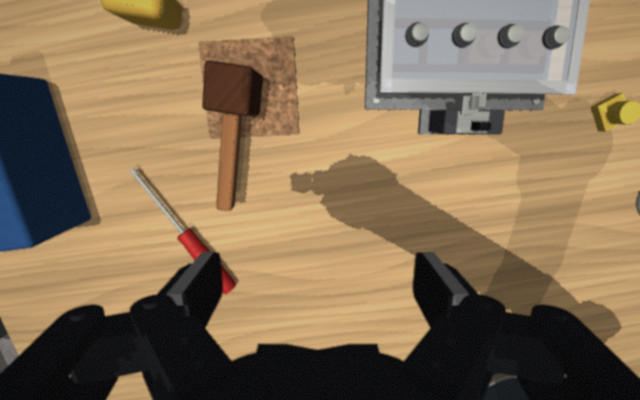

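The wrist view shows the cover lying shut with the latch hooked over at (470,110). The mallet head is at (232,88), its handle runs to (226,205), and it stands on cork at (250,85). Now I'll measure the mallet and the rest, then grasp.

```bash
cat >> h.py <<'E'
def mallet(F):
    P=cloud(F);ok=(F['range_z']>0)&(np.linalg.norm(P[...,:2]-[.50,.31],axis=2)<.18)&(P[...,1]>.2)
    H=P[ok&(P[...,2]>.074)&(P[...,2]<.10)][:,:2];hr=cv2.minAreaRect((H*1000).astype(np.float32))
    hn=P[ok&(P[...,2]>.051)&(P[...,2]<.066)]; c=np.array(hr[0])/1000
    hn=hn[np.linalg.norm(hn[:,:2]-c,axis=1)>.045][:,:2]
    hc=cv2.minAreaRect((hn*1000).astype(np.float32))
    vx,vy,x0,y0=cv2.fitLine(hn.astype(np.float32),cv2.DIST_HUBER,0,.01,.01).ravel()
    d=np.array([vx,vy]);d*=np.sign(d@(c-[x0,y0]))
    return c,hr,hc,d,np.array([x0,y0]),len(hn)
E
python3 - <<'E'
from h import *
F=robot.grab_frame('wrist');c,hr,hc,d,p0,n=mallet(F)
print(c,hr,hc,d,np.arctan2(d[1],d[0]),p0,n)
k=p0+d*((c-p0)@d);print('head centre on axis',k,'off',k-c)
P=cloud(F);hsv=cv2.cvtColor(F['image'],cv2.COLOR_RGB2HSV)
m=(P[...,2]>.0035)&(P[...,2]<.009)&(P[...,1]>.2)&(P[...,1]<.42)&(P[...,0]>.44)&(P[...,0]<.62)&(F['range_z']>0)
m=cv2.morphologyEx(m.astype(np.uint8),cv2.MORPH_OPEN,np.ones((5,5)))>0
r=cv2.minAreaRect((P[m][:,:2]*1000).astype(np.float32));print('rest',r,m.sum())
E
```

```text
[0.50852921 0.32105603] ((508.5292053222656, 321.0560302734375), (52.55876159667969, 52.45330810546875), 73.90052795410156) ((502.4364929199219, 372.1158447265625), (267.75665283203125, 69.99764251708984), 16.794654846191406) [-0.95898694 -0.28345022] -2.8542027 [0.5009738  0.37156352] 2437
head centre on axis [0.49419297 0.36955929] off [-0.01433623  0.04850326]
rest ((511.5069885253906, 309.62158203125), (120.17311096191406, 120.97785949707031), 84.03047943115234) 5522
```

Run:
```python
from h import *
F=robot.grab_frame('wrist');c=np.array([.5085,.3211])
P=cloud(F);d=np.array([np.cos(-.281),np.sin(-.281)]);n=np.array([-d[1],d[0]])
r=P[...,:2]-c;a=r@d;b=r@n
m=(F['range_z']>0)&(a<-.035)&(a>-.17)&(abs(b)<.04)&(P[...,2]>.045)&(P[...,2]<.07)
q=P[m][:,:2];rr=cv2.minAreaRect((q*1000).astype(np.float32));print(rr,m.sum(),np.median(P[m][:,2]),a[m].min(),np.median(b[m]),np.polyfit(a[m],b[m],1))
g=c-.045*d
for z in(-.0,.15):
  for k in(0,1): 
    for p in (g,np.array(J(-.045,NY[3],0)[:2]),np.array(J(-.045,NY[4],0)[:2])): 
        q=robot.inverse_kinematics([*p,z],down(-.281 +k*np.pi));print(z,k,None if q is None else q.round(2))
```

```text
((422.279541015625, 346.4396057128906), (20.783926010131836, 109.83810424804688), 73.40093994140625) 1625 0.05729024642888386 -0.1447844347937595 -0.0013624957286091507 [-0.00852421 -0.0018894 ]
-0.0 0 [-0.66  0.57 -0.05  1.95  0.04  0.63 -2.59]
-0.0 0 [ 0.5   0.6  -0.79  2.14  0.69  0.68 -2.63]
-0.0 0 [ 0.57  0.58 -0.76  2.15  0.66  0.66 -2.5 ]
-0.0 1 [ 0.16  1.11 -1.37  1.9   1.18  1.25 -0.34]
-0.0 1 [ 0.82  0.99 -1.37  2.12  1.14  1.13  0.14]
-0.0 1 [ 0.92  0.98 -1.36  2.14  1.14  1.11  0.24]
0.15 0 [-0.51  0.38 -0.24  1.84  0.11  0.94 -2.65]
0.15 0 [ 0.76  0.42 -1.11  2.02  0.46  0.98 -2.43]
0.15 0 [ 0.9   0.42 -1.14  2.03  0.47  0.98 -2.33]
0.15 1 [ 0.12  0.66 -1.18  1.8   0.67  1.15  0.01]
0.15 1 [ 0.8   0.45 -1.17  2.02  0.5   1.    0.68]
0.15 1 [ 0.91  0.44 -1.16  2.03  0.49  0.99  0.79]
```

Run:
```python
from h import *
my=-.287;d=np.array([np.cos(my),np.sin(my)]);n=np.array([-d[1],d[0]])
g=np.array([.5085,.3211])-.045*d-.0015*n
o=down(my+np.pi);robot.grip(.6)
robot.goto([*g,.12],o)
print(robot.move_straight([*g,.001],vel=.12,contact_N=10))
robot.grip(0,120);robot.sleep(.2);s=robot.sense();zg=s['tcp_pos'][2];print(s['tcp_pos'],s['opening'],s['gripper_force'],s['wrist_force'].round(1))
robot.move_straight([*g,.03],vel=.06);robot.sleep(.2);s=robot.sense();print(s['t'],s['opening'],s['wrist_force'].round(1),s['torque'].round(2))
np.save('zg.npy',[*s['tcp_pos'][:2],zg])
```

```text
False
[0.46530558 0.33290158 0.00182913] 0.22091994700632708 117.03542232513428 [-0.3 -0.6  5.8]
53.1167 0.22007041203303632 [-0.  -0.3 -3.4] [0.03 0.07 0.02]
```

```bash
cat > pin.py <<'E'
from h import *
zg=np.load('zg.npy')[2]
def face(s): return round(s['tcp_pos'][2]-zg+.006,4)
def drive(i):
    p=np.array(J(0,NY[i],0)[:2])-.045*EX-.0015*EY; o=down(YAW+np.pi)
    robot.goto([*p,zg+.110],o);robot.sleep(.3);z=lambda f:zg-.006+f
    robot.move_straight([*p,z(.092)],vel=.1);s=robot.sense();print('pin',i,s['t'],jig(s),s['wrist_force'].round(1))
    for k in range(4):
        hit=robot.move_straight([*p,z(.066)],vel=.03,contact_N=20);s=robot.sense();print(hit,face(s),s['wrist_force'].round(1),s['torque'].round(2))
        if not hit or face(s)<.0745: break
    robot.sleep(.2);s=robot.sense();print('held',face(s),s['wrist_force'].round(1))
    robot.move_straight([*p,z(.115)],vel=.12)
E
python3 - <<'E'
from h import *
F=robot.grab_frame('scene');P=cloud(F);m=(np.linalg.norm(P[...,:2]-[.5085,.3211],axis=2)<.02)&(P[...,2]>.08);print(np.median(P[m][:,2]),P[m][:,2].min(),P[m][:,2].max())
robot.move_straight([*robot.sense()['tcp_pos'][:2],.13],vel=.2)
from pin import drive
drive(3)
E
```

```text
0.34476317005695845 0.10510119740851231 0.4163175353617602
pin 3 55.7083 (np.float64(-0.0454), np.float64(-0.0264), np.float64(0.0873)) [-0.7 -0.8 -2.7]
True 0.0726 [-2.6 -1.6 10.1] [-0.35  0.25 -0.02]
held 0.0726 [-3.7 -1.9  9.7]
```

```bash
cat >> h.py <<'E'
def pins(names=('side','scene','wrist')):
    for nme in names:
        F=robot.grab_frame(nme);P=cloud(F);a=P[...,:2]-C;x=a@EX;y=a@EY
        out=[]
        for i in NY:
            m=(F['range_z']>0)&(abs(x)<.009)&(abs(y-NY[i])<.009)&(P[...,2]>.06)&(P[...,2]<.1)
            out.append((int(m.sum()),np.percentile(P[m][:,2],85).round(4) if m.sum()>4 else None))
        print(nme,out)
E
python3 - <<'E'
from h import *
from pin import drive
drive(4)
p=J(-.12,.12,.14); robot.goto(p,down(YAW+np.pi)); pins()
E
```

```text
pin 4 58.1167 (np.float64(-0.0454), np.float64(-0.0763), np.float64(0.0874)) [ 0.6 -0.4 -2.8]
True 0.0725 [-2.8 -2.8 11.1] [-0.41  0.48 -0.08]
held 0.0725 [-4.1 -2.  11.4]
side [(16, np.float64(0.087)), (25, np.float64(0.0869)), (17, np.float64(0.077)), (16, np.float64(0.077))]
scene [(49, np.float64(0.0873)), (49, np.float64(0.0877)), (43, np.float64(0.0779)), (42, np.float64(0.0779))]
wrist [(0, None), (0, None), (0, None), (197, np.float64(0.0753))]
```

Pins 3 and 4 dropped about 10 mm, and home is 12. I'll press both again, harder.

```bash
sed -i 's/contact_N=20/contact_N=N/; s/def drive(i)/def drive(i,N=20)/; s/face(s)<.0745/N>20/' pin.py
python3 - <<'E'
from h import *
from pin import drive
drive(4,45);drive(3,45)
p=J(-.12,.12,.14); robot.goto(p,down(YAW+np.pi)); pins();print(robot.sense()['t'])
E
```

```text
pin 4 62.075 (np.float64(-0.0454), np.float64(-0.0763), np.float64(0.0874)) [ 0.3 -0.1 -2.1]
True 0.0724 [-5.2 -2.9 16.1] [-0.53  0.59 -0.1 ]
held 0.0724 [-5.  -1.5 16.3]
pin 3 64.5167 (np.float64(-0.0454), np.float64(-0.0267), np.float64(0.0874)) [-1.  -0.6 -3.1]
True 0.0725 [-4.4 -3.  14.2] [-0.66  0.45 -0.13]
held 0.0725 [-4.2 -2.8 14.9]
side [(20, np.float64(0.0877)), (22, np.float64(0.0876)), (17, np.float64(0.0779)), (18, np.float64(0.0778))]
scene [(50, np.float64(0.0879)), (52, np.float64(0.0878)), (45, np.float64(0.0777)), (38, np.float64(0.0772))]
wrist [(0, None), (0, None), (0, None), (189, np.float64(0.0752))]
66.8083
```

Run:
```python
from h import *
robot.move_straight([*robot.sense()['tcp_pos'][:2],.22],vel=.2)
robot.goto(J(.08,0,.22),down(YAW+np.pi));robot.sleep(.3)
F=robot.grab_frame('wrist');P=cloud(F);a=P[...,:2]-C;x=a@EX;y=a@EY
for i in NY:
    m=(np.hypot(x,y-NY[i])<.006)&(P[...,2]>.05);print(i,m.sum(),np.median(P[m][:,2]).round(4) if m.sum() else None)
for X in(-.05,-.03,.03):
    m=(abs(x-X)<.008)&(abs(y)<.06);print(X,m.sum(),np.median(P[m][:,2]).round(4))
print(robot.sense()['t'])
```

```text
1 147 0.0854
2 50 0.0853
3 22 0.0747
4 137 0.0745
-0.05 1361 0.0707
-0.03 1255 0.0697
0.03 3822 0.2758
68.6333
```

Run:
```python
from h import *
s=robot.sense();zg=np.load('zg.npy')[2]
exp=s['tcp_pos'][2]-zg+.082
p=np.array(s['tcp_pos'][:2])+.045*EX+.0015*EY;print('expected top',exp,s['wrist_force'].round(1),s['opening'])
for n in('scene','side'):
    F=robot.grab_frame(n);P=cloud(F);a=P[...,:2]-p;x=a@EX;y=a@EY
    m=(F['range_z']>0)&(abs(x)<.021)&(abs(y)<.021)&(abs(P[...,2]-exp)<.02)
    if m.sum()<10: print(n,m.sum());continue
    A=np.c_[x[m],y[m],np.ones(m.sum())];z=P[m][:,2]
    for _ in range(5):
        k,*_r=np.linalg.lstsq(A,z,rcond=None);r=abs(A@k-z);g=r<max(.003,np.median(r)*2.5);A,z=A[g],z[g]
    print(n,m.sum(),len(z),'slopes deg',np.rad2deg(k[:2]).round(1),'z0',k[2].round(4))
```

```text
expected top 0.3005891151781116 [ 0.  -0.7 -3.1] 0.2180531131934843
scene 335 324 slopes deg [-1.1 -0.3] z0 0.3015
side 61 60 slopes deg [0.6 0.1] z0 0.3024
```

The mallet is level in the grip, and its face stopped at 0.0725 at both force levels. That is a hard stop, so the pins are home. Now I'll put the mallet back.

Run:
```python
from h import *
g0,g1,zg=np.load('zg.npy');o=down(-.287+np.pi)
robot.goto([g0,g1,.15],o);robot.move_straight([g0,g1,zg+.015],vel=.2);robot.sleep(.3)
for i in range(3):
    hit=robot.move_straight([g0,g1,zg-.002],vel=.03,contact_N=6);s=robot.sense();print(hit,round(s['tcp_pos'][2]-zg,4),s['wrist_force'].round(1))
    if not hit or s['tcp_pos'][2]-zg<.002:break
robot.sleep(.2);robot.grip(.45);robot.sleep(.2);robot.move_straight([g0,g1,.14],vel=.15)
robot.goto([0.40,0.22,0.28],down(YAW))
F=robot.grab_frame('wrist');c,hr,*_=mallet(F);print('head',c,hr)
P=cloud(F);a=P[...,:2]-C;x=a@EX;y=a@EY
for i in NY:
    m=(np.hypot(x,y-NY[i])<.006)&(P[...,2]>.05);print(i,m.sum(),np.median(P[m][:,2]).round(4))
for X in(-.05,-.03,.03):
    m=(abs(x-X)<.008)&(abs(y)<.06);print(X,np.median(P[m][:,2]).round(4))
m=(np.linalg.norm(P[...,:2]-c,axis=2)<.02);print('top z',np.median(P[m][:,2]))
save('w7',F['image']);print(robot.sense()['t'])
```

```text
True 0.0 [-1.1 -0.3  5.5]
head [0.5075332  0.31934308] ((507.533203125, 319.34307861328125), (52.25955581665039, 52.056640625), 73.33447265625)
1 121 0.0857
2 115 0.0858
3 106 0.0747
4 101 0.0747
-0.05 0.0708
-0.03 0.0699
0.03 0.0694
top z 0.0817671824658146
75.5667
```

View pics/w7.png

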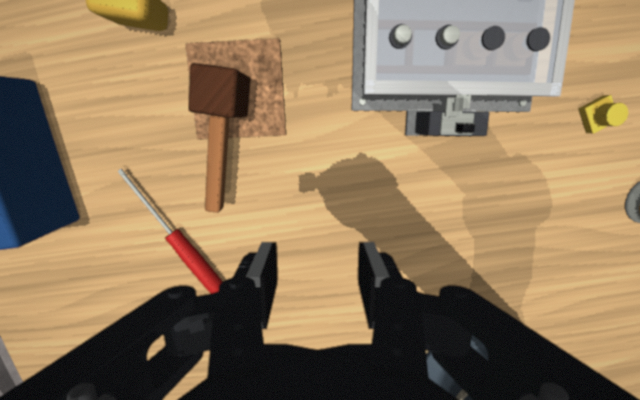

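The final view shows the mallet standing on the cork at (220,90). The cover is latched, pins 1 and 2 are up at (400,36) and (448,36), and pins 3 and 4 are down at (493,38) and (538,38), stopped hard by the mallet. I'll hand it in.

Run:
```python
from h import *
print(robot.close_job(),robot.sense()['t'])
```

```text
the job is handed in; nothing more can be done
the job is handed in; nothing more can be done
```

The job is handed in with every step done in about 76 s; the one doubt is that the cameras read pins 3 and 4 about 11 mm down rather than the full 12, though a harder press with the mallet (45 N against 20 N) moved them only about 0.1 mm further.

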